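Index the parts carousel to the terminal clip

TASK

Bring the brass terminal clip into the window of the parts carousel: hold the black knob and push it down gently so that the wheel comes free of its two locking dogs, turn the wheel until the compartment with the clip lies under the window, and let the wheel rise until it is fully up and locked again. Do not force the wheel round against the dogs or ram it down on its seat, do not touch the clip itself, leave the things round the carousel where they are, and let go at the end.

Things in the scene. Friction and masses are not known exactly. Their poses are not given: they have to be found in the camera images.
- stand: Fixed carousel stand: round steel base plate, 170 mm across, 6 mm thick. Origin on the wheel's upright axis at the table top; z up; -x points from the axis to the window and to the front post, 124 mm out, that carries the window hood.
- window (a point): Centre of the window, 66 mm from the axis, 49 mm above the table: a 50 mm (radial) by 56 mm opening in a flat aluminium hood (84 mm wide, from 31 to 130 mm from the axis, top 52 mm above the table). The compartment that shows in it lies straight below.
- hub (a point): Centre of the carousel wheel, on the axis, floor height (21 mm above the table when up). Aluminium wheel, 204 mm across, eight equal open compartments (45 degrees) parted by radial walls (top at 36 mm). Turns either way, drag 0.05 N m, up to 180 degrees from the start. Outside an unbroken wall (top at 34 mm) the rim (top at 28 mm) has a 14 mm notch at each compartment's middle; at the start the dogs are in two.
- lift (a joint): How far the sprung wheel is down, m: 0 = fully up, 0.0085 = on its seat. The dogs reach 5.5 mm into the notches: the wheel is free to turn from about 0.006 on; between notches it rises only to 0.0055, the rim resting on the dogs' undersides. The spring lifts with about 6 N at 0, 11 N at 0.006, 13 N on the seat.
- knob_grip (a point): Middle of the round black knob on the wheel's axis, 94 mm above the table with the wheel up (40 mm diameter, 34 mm high, from 77 to 111 mm); grip it across from above at any angle. Moves up and down with the wheel without play, but turns it through a worn key: 0.24 rad of free play in all, standing near the middle of it (within 0.06 rad) at the start.
- dog: Pair of fixed steel locking dogs, each 9 mm wide along the rim, underside 22.5 mm above the table, 103 mm from the axis: one on the window's middle line, one straight opposite on a lower rear post. They enter two opposite notches at once, with 2.5 mm to spare each side (0.026 rad of the wheel). Origin that of the stand. More than 35 N on them harms them.
- seat: Rubber seat on the base plate under the wheel's hub, where the wheel bottoms when pushed 8.5 mm down; out of sight. Origin that of the stand. More than 20 N on it (on top of the spring's 13 N) harms the bearing.
- clip_mid (a point): Middle of the brass terminal clip (19 x 25 x 12 mm: brass block with an upright stud and a cross pin), loose on the floor of a compartment one or two from the window, on either side, about 66 mm from the axis; rides with the wheel. Other compartments hold a flat brass tab with a pin (40 mm), a circuit board (39 mm), a jack plug (34 mm).
- receiver: Bystander: flat black radio receiver, 38 x 61 x 17 mm, on the table by the carousel. Origin at the centre of its underside.
- gearbox: Bystander: small brass U-bracket gearbox with a motor, 36 x 103 x 28 mm, on the table by the carousel. Origin at the centre of its underside.
- bracket: Bystander: small brass angle, 32 x 42 x 29 mm, on the table by the carousel. Origin at the centre of its underside.
- clip: The brass terminal clip as a whole; origin at the centre of its underside.

How it is judged:
By the outcome, as a careful person would: the job done as asked, in the order asked, and still so for the second after the job is handed in, with the robot touching nothing.
It also fails if it takes over 48 s, if anything falls off the work surface, if the arm or the gripper's body presses on something with over 40 N, if the wrist force passes 120 N, or if a joint passes its speed limit or range.

ROBOT

A 6-joint arm with a two-finger parallel gripper is mounted at the origin on a cart in front of the work surface, level with it; the furniture and walls round the work are solid. World frame = base frame: x ahead of the robot, y to its left, z up, the work surface at z = 0. Lengths are in m, angles in rad, forces in N, time in s.
With the tool pointing down it reaches from about 0.4 to 0.825 m from the base axis. Payload 7 kg.
Tool frame: the origin (TCP) lies midway between the tips of the shut fingers; the grasp point (between the pads) lies 19 mm behind it; z points along the fingers, y is the line along which they close (so a half turn about z gives the same grasp; the last joint's range is limited). The gripper opens to 88 mm and grips with 3 to 60 N. Pads are 19 mm wide; open, the fingers measure 130 mm over their backs; the gripper's body (78 mm by 193 mm) begins 47 mm behind the grasp point.
Start: joints at [1.576, 0.359, 0.012, 0, -1.224, -0.288], TCP at [0.188, 0.648, 0.227] pointing down, gripper open.
Joint ranges: [-3.07, 3.07], [-1.43, 2.12], [-1.02, 1.25], [-3.03, 1.67], [-3.05, -0], [-3.03, 3.03]. Speed limits (rad/s): [2.39, 2.39, 3.01, 3.14, 3.14, 3.14].

INTERFACE

Orientations are given as [roll, pitch, yaw] about the fixed x, y, z axes, in that order (R = Rz(yaw) Ry(pitch) Rx(roll)).
In Python, from station import get_state, grab_frame, calibration, job_done, boxes_of, regions_of, spot_point gives the robot as it stands. The module is installed in compiled form; this text tells all that it offers.
- The arm moves only by the tool arm_command, never from a script. Its argument "commands" is a list of rows, each an object of numbers: "tx", "ty", "tz": the shift along the tool's x, y, z each as a share of 25 cm, from -1 to 1; "twist": the turn about the tool's z as a share of 180 degrees, from -1 to 1. A call has exactly 8 rows; each row is the pose to reach, as a shift and turn from the pose commanded when the call began, along the tool's axes at that moment, turning the shorter way round; what a row does not reach only later rows make up. A row lasts 1/12 s, in which the tool goes at most 41.7 mm and 7.16 degrees, less where a joint would pass 70% of its speed; a pose out of reach is approached as far as the arm can. A call with a number of a shift or a turn outside -1 to 1 is refused whole. A call with a gripper value outside its range is refused whole. "claw" is the opening, from 0 (shut) to 1 (fully open), set as the call begins (left out, the last holds). The fingers move at their own pace and stop on an object; "grip_force" is the grip in N (left out, the last holds). Time passes only in rows, so rows that repeat a pose let the fingers close, or fill a call up. It gives the time, the measured TCP pose, the force, the opening and the grip force at its end, in the units of the state.
- get_state(): the state, without advancing time (a new reading comes with each control period).
- grab_frame(name): name is "side" or "top"; returns the picture (400x640x3 uint8, red, green, blue); there is no depth.
- calibration(name): a dict with "camera_matrix" (3x3 intrinsics, pixels), "extrinsics" (4x4, takes a point from camera to world coordinates). Camera axes: x right, y down, z forward; pixel columns grow to the right and rows downward; lengths in m; the calibration is good to about 2 mm. A picture is of the moment at which its call begins. calibration takes no time and is no camera call.
- job_done(): hands the job in; it is judged then, once.
Trained networks look in the newest picture that a camera, given by its name, has taken for a name from the list of things; names that differ only in an ending like _2 or _b are one class to them, and where a whole thing is asked for, a point or a joint stands for the part that bears it (a point fixed in the world has none). Each returns a list of dicts, best first, with "score" (0 to 1); they miss things now and then, are a little off and sometimes report something else, mostly with a low value. They report only what shows in the picture. A call takes as long as a camera call.
- boxes_of(query, camera): "rect" ([left, top, right, bottom] in pixels, round what is visible of it).
- regions_of(query, camera): "region" (400x640 bool, what is visible of it) and "rect" ([left, top, right, bottom] in pixels, round what is visible of it).
- spot_point(query, camera): "uv" ([column, row] in pixels: a listed point, or the origin of a listed thing).
The state is a dict: "t": time; "q": joint angles; "qd": joint speeds; "joint_efforts": joint torques, N m; "eef_pos": TCP position; "ee_rot": TCP orientation; "force": force on the tool from outside, world axes, zero at the start; "moment": the same for the moment, N m; "width": finger opening in m; "gripper_force": force on a finger pad.
Only numpy, scipy, OpenCV 4.12 (cv2) and the standard library are available. Lean on these libraries where they do the work, as an engineer would, in place of code of your own. Each camera call takes 0.05 s, during which the arm holds its last target. There are 200 camera calls.

## Working session

There is one attempt and no reset: what is moved stays moved. The work goes in short steps, Python scripts to look and compute and a tool call to move; the robot and the scene stay as the last step left them, time stands still between calls to the robot, and variables do not carry over. Pictures are saved under pics/ and viewed, at most 10 in all, crops included, and the job is handed in when it is done.

Besides the shell and the picture viewer there is one more tool, called after "Request:" as name(argument=value, ...) on one line, values as JSON. arm_command: Moves the arm, as the interface text tells. Shift numbers are shares of 25 cm and turn numbers shares of 180 degrees, none past 1 either way. Its arguments: {"type":"object","properties":{"commands":{"type":"array"},"claw":{"type":"number"},"grip_force":{"type":"number"}},"required":["commands"]}

```bash
mkdir -p pics; cat > h.py <<'E'
import numpy as np, cv2
from station import *
def ray(cam,uv):
    c=calibration(cam);K=np.array(c["camera_matrix"]);T=np.array(c["extrinsics"])
    d=T[:3,:3]@np.linalg.solve(K,[uv[0],uv[1],1]);return T[:3,3],d
def at_z(cam,uv,z):
    o,d=ray(cam,uv);return o+d*(z-o[2])/d[2]
def proj(cam,p):
    c=calibration(cam);K=np.array(c["camera_matrix"]);T=np.linalg.inv(np.array(c["extrinsics"]))
    q=K@(T[:3,:3]@np.array(p)+T[:3,3]);return q[:2]/q[2]
E
python3 - <<'E'
from h import *
a=grab_frame("top");b=grab_frame("side")
cv2.imwrite("pics/top1.png",a[:,:,::-1]);cv2.imwrite("pics/side1.png",b[:,:,::-1])
for cam in("top","side"):
  print(cam,calibration(cam)["extrinsics"])
  for n,z in(("stand",0),("window",.049),("hub",.021),("knob_grip",.094),("clip_mid",.027)):
    for r in spot_point(n,cam)[:2]: print(n,cam,np.round(r["uv"],1),round(r["score"],2),at_z(cam,r["uv"],z).round(4))
s=get_state();print(s)
E
```

```text
top [[ 0.0063018  -0.98335618  0.18157896  0.42751005]
 [-0.99976272 -0.00240934  0.02164931  0.02239919]
 [-0.0208515  -0.1816723  -0.98313803  0.93721376]
 [ 0.          0.          0.          1.        ]]
stand top [342.2 219.3] 0.88 [ 0.5616 -0.0074  0.    ]
window top [355.6 242. ] 0.58 [ 0.5033 -0.0357  0.049 ]
window top [342.4 216.6] 0.42 [ 0.5608 -0.0063  0.049 ]
hub top [339.5 218.5] 0.74 [ 5.605e-01 -4.000e-04  2.100e-02]
hub top [340.6 221.2] 0.59 [ 0.5541 -0.003   0.021 ]
knob_grip top [341.5 217.2] 0.61 [ 0.5527 -0.0029  0.094 ]
side [[ 0.99362363 -0.02825658  0.10914965  0.47569317]
 [-0.11016665 -0.44928028  0.88657236 -0.79971129]
 [ 0.02398728 -0.89294389 -0.44952843  0.52704456]
 [ 0.          0.          0.          1.        ]]
stand side [306.  234.6] 0.59 [0.5565 0.002  0.    ]
window side [284.6 229.1] 0.97 [ 0.5001 -0.045   0.049 ]
window side [303.7 244.7] 0.53 [ 0.5401 -0.1131  0.049 ]
hub side [309.3 232. ] 0.92 [ 0.5626 -0.0188  0.021 ]
knob_grip side [304.7 202.3] 0.7 [0.552  0.0032 0.094 ]
clip_mid side [287.7 207.6] 0.53 [0.5142 0.0996 0.027 ]
clip_mid side [298.9 241. ] 0.36 [ 0.533  -0.0654  0.027 ]
{'t': 0.6, 'q': array([ 1.57610690e+00,  3.58587053e-01,  1.18817224e-02, -1.04971515e-05,
       -1.22407873e+00, -2.88072002e-01]), 'qd': array([ 0.00077869,  0.00064181, -0.0005744 ,  0.00023886, -0.00161054,
       -0.00033299]), 'joint_efforts': array([ 2.23473012e-04, -5.81990647e+01,  2.93180233e+01,  6.99975237e+00,
        1.23958988e-02, -2.97534677e-05]), 'eef_pos': array([0.18835683, 0.64816037, 0.22655976]), 'ee_rot': array([-3.14158369e+00,  1.29520387e-05, -2.82764992e-01]), 'force': array([ 1.42224912, -0.52501825,  0.13739818]), 'moment': array([-0.0091252 , -0.02506858, -0.02705485]), 'gripper_force': 0.0, 'width': 0.08731911773765483}
```

View pics/top1.png

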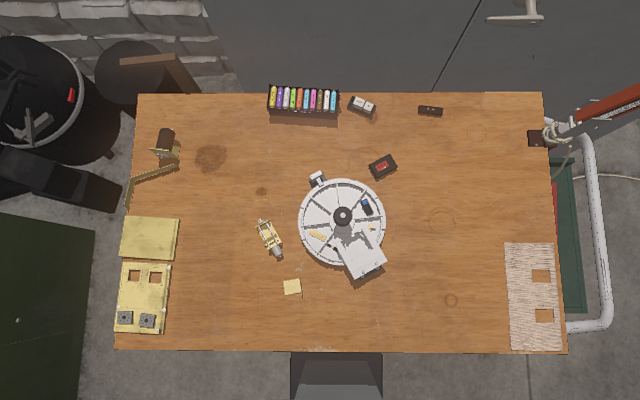

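View pics/side1.png

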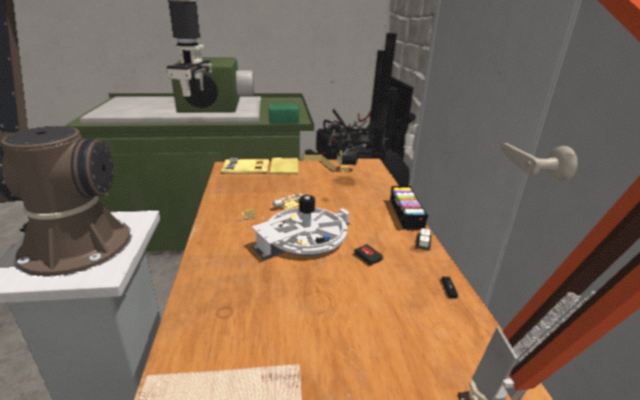

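Top view: carousel at about (342,217), hood towards (365,262), something small and brass at (371,229), gearbox left (270,237), receiver (383,166). I'll zoom in.

```bash
python3 - <<'E'
from h import *
a=grab_frame("top");b=grab_frame("side")
A=cv2.resize(a[165:285,285:405],None,fx=5,fy=5,interpolation=cv2.INTER_CUBIC)
B=cv2.resize(b[185:265,245:365],None,fx=5,fy=5,interpolation=cv2.INTER_CUBIC)
cv2.imwrite("pics/tc.png",A[:,:,::-1]);cv2.imwrite("pics/sc.png",B[:,:,::-1])
# knob triangulation with regions
for n in("clip","knob_grip","dog"):
  for cam in("top","side"):
    for r in boxes_of(n,cam)[:4]: print(n,cam,np.round(r["rect"],1),round(r["score"],2))
E
```

```text
clip side [299.3 238.3 307.9 249.6] 0.49
knob_grip top [296.8 179.4 388.  267.8] 0.88
knob_grip top [280.7 279.9 303.6 296.7] 0.74
knob_grip side [266.9 197.5 348.5 252.5] 0.91
dog top [369.5 154.6 399.  176.7] 0.44
```

View pics/tc.png

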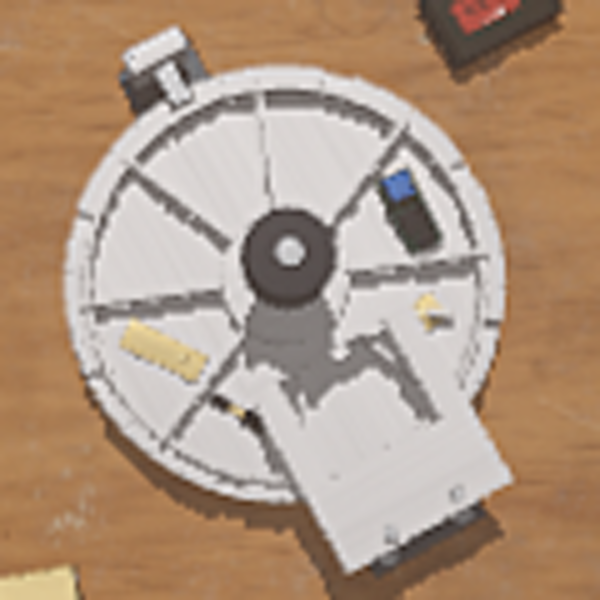

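View pics/sc.png

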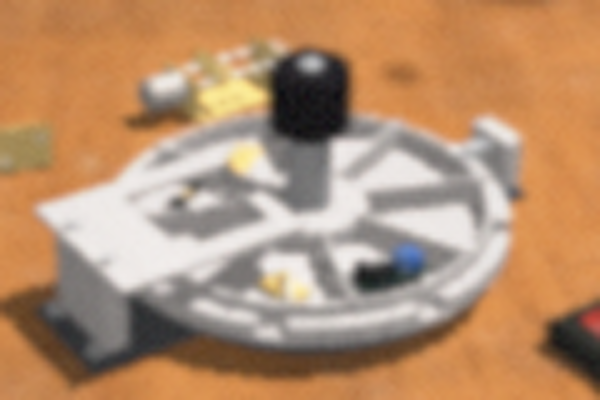

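Top crop: the clip is the small brass piece at crop (432,313), i.e. pixel (371.4,227.6), one compartment from the hood. The tab is at crop (163,350). The hood end corners are at crop (350,573) and (512,483), and the knob top is at (290,250).

```bash
python3 - <<'E'
from h import *
P=lambda u,v,z:at_z("top",(285+u/5-.4,165+v/5-.4),z)
k=P(290,250,.111)
S=(245+311/5-.4,185+65/5-.4)
print("knobtop",k.round(4),"side",at_z("side",S,.111).round(4))
# wheel rim circle fit z=.028 r=.102 via extreme points in crop
pts=np.array([P(*p,.028)[:2] for p in [(65,270),(83,215),(505,275),(490,200),(260,67),(350,75),(455,140),(220,480),(110,400),(150,435),(120,150)]])
A=np.c_[2*pts,np.ones(len(pts))];x=np.linalg.lstsq(A,(pts**2).sum(1),rcond=None)[0]
c=x[:2];print("rim",c.round(4),np.sqrt(x[2]+c@c).round(4))
ang=lambda p,o:np.degrees(np.arctan2(p[1]-o[1],p[0]-o[0])).round(1)
for o in(c,k):
  h=(P(350,573,.052)+P(512,483,.052))/2
  print("hood",ang(h,o),np.hypot(*(h-[*o[:2],0])[:2]).round(4),"hooddir",ang(P(512,483,.052),P(350,573,.052))+90-180)
  rd=P(175,85,.030);print("rear dog",ang(rd,o))
  for nm,p in(("clip",P(432,313,.027)),("tab",P(163,350,.022))):print(nm,ang(p,o),np.hypot(p[0]-o[0],p[1]-o[1]).round(4))
  for w in((402,130),(485,260),(165,445),(92,312),(130,165),(262,95)):print("wall",ang(P(*w,.036),o))
E
```

```text
knobtop [ 0.5558 -0.0048  0.111 ] side [ 0.5562 -0.0047  0.111 ]
rim [ 0.5573 -0.0066] 0.1003
hood -152.0 0.1318 hooddir -151.2
rear dog 30.7
clip -105.0 0.0688
tab 121.0 0.0678
wall -38.4
wall -86.4
wall 144.7
wall 101.9
wall 55.9
wall 8.3
hood -150.9 0.1313 hooddir -151.2
rear dog 29.4
clip -103.4 0.0702
tab 120.7 0.0655
wall -38.7
wall -85.5
wall 145.1
wall 101.2
wall 54.4
wall 7.0
```

Request:
arm_command(commands=[{"tx":0.12,"ty":0.12},{"tx":0.25,"ty":0.25},{"tx":0.37,"ty":0.37},{"tx":0.5,"ty":0.5},{"tx":0.62,"ty":0.62},{"tx":0.75,"ty":0.75},{"tx":0.87,"ty":0.87},{"tx":1,"ty":1}], claw=1)

```text
invalid input
```

Request:
arm_command(commands=[{"tx":0.12,"ty":0.12},{"tx":0.25,"ty":0.25},{"tx":0.37,"ty":0.37},{"tx":0.5,"ty":0.5},{"tx":0.62,"ty":0.62},{"tx":0.75,"ty":0.75},{"tx":0.87,"ty":0.87},{"tx":1,"ty":1}])

```text
invalid input
```

Request:
arm_command(commands=[{"tx":0.07,"ty":0.05},{"tx":0.14,"ty":0.1},{"tx":0.14,"ty":0.1},{"tx":0.14,"ty":0.1},{"tx":0.14,"ty":0.1},{"tx":0.14,"ty":0.1},{"tx":0.14,"ty":0.1},{"tx":0.14,"ty":0.1}])

```text
invalid input
```

Request:
arm_command(commands=[{"tx":0.12,"ty":0.12,"tz":0,"twist":0},{"tx":0.25,"ty":0.25,"tz":0,"twist":0},{"tx":0.37,"ty":0.37,"tz":0,"twist":0},{"tx":0.5,"ty":0.5,"tz":0,"twist":0},{"tx":0.62,"ty":0.62,"tz":0,"twist":0},{"tx":0.75,"ty":0.75,"tz":0,"twist":0},{"tx":0.87,"ty":0.87,"tz":0,"twist":0},{"tx":1,"ty":1,"tz":0,"twist":0}], claw=1)

```text
t: 1.67
eef_pos: [0.3494, 0.3542, 0.2269]
ee_rot: [-3.141, -0.0, -0.282]
force: [1.5, 0.8, 0.4]
width: 0.0874
gripper_force: 0.0
```

Request:
arm_command(commands=[{"tx":0.12,"ty":0.12,"tz":0,"twist":0},{"tx":0.25,"ty":0.25,"tz":0,"twist":0},{"tx":0.37,"ty":0.37,"tz":0,"twist":0},{"tx":0.5,"ty":0.5,"tz":0,"twist":0},{"tx":0.62,"ty":0.62,"tz":0,"twist":0},{"tx":0.75,"ty":0.75,"tz":0,"twist":0},{"tx":0.87,"ty":0.87,"tz":0,"twist":0},{"tx":1,"ty":1,"tz":0,"twist":0}])

```text
t: 2.33
eef_pos: [0.5101, 0.062, 0.2271]
ee_rot: [-3.141, -0.001, -0.283]
force: [1.7, 1.7, 0.2]
width: 0.0877
gripper_force: 0.0
```

Request:
arm_command(commands=[{"tx":0.07,"ty":0.05,"tz":0,"twist":0},{"tx":0.14,"ty":0.1,"tz":0,"twist":0},{"tx":0.14,"ty":0.1,"tz":0,"twist":0},{"tx":0.14,"ty":0.1,"tz":0.1,"twist":0},{"tx":0.14,"ty":0.1,"tz":0.2,"twist":0},{"tx":0.14,"ty":0.1,"tz":0.2,"twist":0},{"tx":0.14,"ty":0.1,"tz":0.2,"twist":0},{"tx":0.14,"ty":0.1,"tz":0.2,"twist":0}])

```text
t: 3.0
eef_pos: [0.5368, 0.0305, 0.1779]
ee_rot: [-3.141, -0.001, -0.282]
force: [-0.1, -0.0, 0.8]
width: 0.0874
gripper_force: 0.0
```

```bash
python3 - <<'E'
from h import *
s=get_state();e=np.array(s["eef_pos"]);y=s["ee_rot"][2];print(e,s["ee_rot"],s["q"],s["force"],s["moment"])
d=np.array([.5562,-.0052])-e[:2]
print("tx,ty,tz share",(d@[np.cos(y),np.sin(y)]/.25).round(4),(d@[np.sin(y),-np.cos(y)]/.25).round(4),(e[2]-.078)/.25)
E
```

```text
[0.53676789 0.030514   0.17790785] [-3.14135648e+00 -1.29261499e-03 -2.82001318e-01] [ 4.22065222e-01  1.71206084e-01 -3.62339816e-01  7.63250807e-04
 -1.03611242e+00  8.66341384e-01] [-0.05443329 -0.03557731  0.82868884] [ 0.00047234 -0.0458039  -0.04611884]
tx,ty,tz share 0.1144 0.1156 0.39963139567506895
```

Request:
arm_command(commands=[{"tx":0.06,"ty":0.06,"tz":0,"twist":0},{"tx":0.114,"ty":0.116,"tz":0,"twist":0},{"tx":0.114,"ty":0.116,"tz":0,"twist":0},{"tx":0.114,"ty":0.116,"tz":0,"twist":0},{"tx":0.114,"ty":0.116,"tz":0.05,"twist":0},{"tx":0.114,"ty":0.116,"tz":0.1,"twist":0},{"tx":0.114,"ty":0.116,"tz":0.1,"twist":0},{"tx":0.114,"ty":0.116,"tz":0.1,"twist":0}])

```text
t: 3.67
eef_pos: [0.5553, -0.0052, 0.1521]
ee_rot: [3.141, -0.0, -0.282]
force: [-0.1, 0.1, 0.4]
width: 0.0875
gripper_force: 0.0
```

```bash
python3 - <<'E'
from h import *
s=get_state();e=np.array(s["eef_pos"]);y=s["ee_rot"][2];print(e,s["ee_rot"])
d=np.array([.5562,-.0052])-e[:2]
print("tx,ty,tz share",(d@[np.cos(y),np.sin(y)]/.25).round(4),(d@[np.sin(y),-np.cos(y)]/.25).round(4),(e[2]-.078)/.25)
b=grab_frame("side");a=grab_frame("top")
B=cv2.resize(b[130:260,225:385],None,fx=4,fy=4,interpolation=cv2.INTER_CUBIC)
cv2.imwrite("pics/s2.png",B[:,:,::-1])
print(proj("side",[.5562,-.0052,.111]),proj("side",e))
E
```

```text
[ 0.55527757 -0.00517457  0.15213643] [ 3.14138429e+00 -5.77200062e-06 -2.82074712e-01]
tx,ty,tz share 0.0036 -0.0009 0.29654570886528403
[306.80790649 197.70001249] [306.68421652 182.35407182]
```

View pics/s2.png

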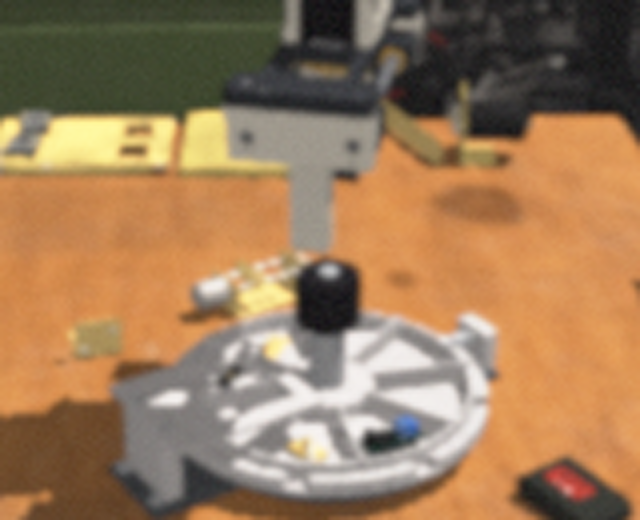

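The open gripper stands centred over the knob, with its near finger in front of it. Next I lower it and close lightly.

Request:
arm_command(commands=[{"tx":0.004,"ty":0,"tz":0.06,"twist":0},{"tx":0.004,"ty":0,"tz":0.12,"twist":0},{"tx":0.004,"ty":0,"tz":0.18,"twist":0},{"tx":0.004,"ty":0,"tz":0.24,"twist":0},{"tx":0.004,"ty":0,"tz":0.29,"twist":0},{"tx":0.004,"ty":0,"tz":0.296,"twist":0},{"tx":0.004,"ty":0,"tz":0.296,"twist":0},{"tx":0.004,"ty":0,"tz":0.296,"twist":0}])

```text
t: 4.43
eef_pos: [0.5571, -0.0057, 0.0787]
ee_rot: [-3.141, -0.001, -0.282]
force: [1.1, 0.4, 0.1]
width: 0.0875
gripper_force: 0.0
```

Request:
arm_command(commands=[{"tx":0,"ty":0,"tz":0,"twist":0},{"tx":0,"ty":0,"tz":0,"twist":0},{"tx":0,"ty":0,"tz":0,"twist":0},{"tx":0,"ty":0,"tz":0,"twist":0},{"tx":0,"ty":0,"tz":0,"twist":0},{"tx":0,"ty":0,"tz":0,"twist":0},{"tx":0,"ty":0,"tz":0,"twist":0},{"tx":0,"ty":0,"tz":0,"twist":0}], claw=0.3, grip_force=5)

```text
t: 5.1
eef_pos: [0.557, -0.0054, 0.0777]
ee_rot: [-3.14, -0.001, -0.283]
force: [2.4, 9.2, 0.0]
width: 0.0403
gripper_force: 5.1
```

```bash
python3 - <<'E'
from h import *
s=get_state();print({k:np.round(s[k],4) for k in("eef_pos","ee_rot","force","moment","width","gripper_force","q")})
E
```

```text
{'eef_pos': array([ 0.557 , -0.0054,  0.0777]), 'ee_rot': array([-3.1404e+00, -1.0000e-03, -2.8280e-01]), 'force': array([2.3567, 9.1851, 0.0254]), 'moment': array([ 3.6313, -0.789 ,  0.0626]), 'width': np.float64(0.0403), 'gripper_force': np.float64(5.0666), 'q': array([ 3.416e-01,  3.095e-01, -4.404e-01, -5.000e-04, -8.194e-01,
        9.467e-01])}
```

Request:
arm_command(commands=[{"tx":0,"ty":-0.004,"tz":0,"twist":0},{"tx":0,"ty":-0.004,"tz":0,"twist":0},{"tx":0,"ty":-0.004,"tz":0,"twist":0},{"tx":0,"ty":-0.004,"tz":0,"twist":0},{"tx":0,"ty":-0.004,"tz":0,"twist":0},{"tx":0,"ty":-0.004,"tz":0,"twist":0},{"tx":0,"ty":-0.004,"tz":0,"twist":0},{"tx":0,"ty":-0.004,"tz":0,"twist":0}])

```text
t: 5.77
eef_pos: [0.557, -0.0047, 0.0777]
ee_rot: [-3.141, -0.001, -0.283]
force: [2.2, 3.6, -2.0]
width: 0.0401
gripper_force: 5.0
```

Request:
arm_command(commands=[{"tx":0,"ty":-0.0025,"tz":0,"twist":0},{"tx":0,"ty":-0.0025,"tz":0,"twist":0},{"tx":0,"ty":-0.0025,"tz":0,"twist":0},{"tx":0,"ty":-0.0025,"tz":0,"twist":0},{"tx":0,"ty":-0.0025,"tz":0,"twist":0},{"tx":0,"ty":-0.0025,"tz":0,"twist":0},{"tx":0,"ty":-0.0025,"tz":0,"twist":0},{"tx":0,"ty":-0.0025,"tz":0,"twist":0}], claw=0, grip_force=40)

```text
t: 6.43
eef_pos: [0.557, -0.0045, 0.0776]
ee_rot: [3.142, -0.0, -0.283]
force: [4.4, 0.7, -1.0]
width: 0.0397
gripper_force: 40.0
```

Request:
arm_command(commands=[{"tx":0,"ty":0,"tz":0.002,"twist":0},{"tx":0,"ty":0,"tz":0.004,"twist":0},{"tx":0,"ty":0,"tz":0.006,"twist":0},{"tx":0,"ty":0,"tz":0.008,"twist":0},{"tx":0,"ty":0,"tz":0.01,"twist":0},{"tx":0,"ty":0,"tz":0.012,"twist":0},{"tx":0,"ty":0,"tz":0.012,"twist":0},{"tx":0,"ty":0,"tz":0.012,"twist":0}])

```text
t: 7.1
eef_pos: [0.5572, -0.0045, 0.0755]
ee_rot: [-3.142, -0.001, -0.282]
force: [1.3, 1.3, 7.8]
width: 0.0394
gripper_force: 40.0
```

```bash
python3 - <<'E'
from h import *
s=get_state();print({k:np.round(s[k],4) for k in("t","eef_pos","ee_rot","force","moment","width","gripper_force")})
E
```

```text
{'t': np.float64(7.1), 'eef_pos': array([ 0.5572, -0.0045,  0.0755]), 'ee_rot': array([-3.1416e+00, -9.0000e-04, -2.8240e-01]), 'force': array([1.3124, 1.3309, 7.8215]), 'moment': array([ 0.1791, -0.3972, -0.0269]), 'width': np.float64(0.0394), 'gripper_force': np.float64(40.0023)}
```

Request:
arm_command(commands=[{"tx":0,"ty":0,"tz":0.004,"twist":0},{"tx":0,"ty":0,"tz":0.007,"twist":0},{"tx":0,"ty":0,"tz":0.01,"twist":0},{"tx":0,"ty":0,"tz":0.013,"twist":0},{"tx":0,"ty":0,"tz":0.016,"twist":0},{"tx":0,"ty":0,"tz":0.019,"twist":0},{"tx":0,"ty":0,"tz":0.021,"twist":0},{"tx":0,"ty":0,"tz":0.021,"twist":0}])

```text
t: 7.77
eef_pos: [0.5573, -0.0045, 0.0706]
ee_rot: [-3.142, -0.001, -0.282]
force: [0.0, 0.3, 12.3]
width: 0.0398
gripper_force: 40.0
```

Request:
arm_command(commands=[{"tx":0,"ty":0,"tz":0,"twist":0},{"tx":0,"ty":0,"tz":0,"twist":0},{"tx":0,"ty":0,"tz":0,"twist":0},{"tx":0,"ty":0,"tz":0,"twist":0},{"tx":0,"ty":0,"tz":0,"twist":0},{"tx":0,"ty":0,"tz":0,"twist":0},{"tx":0,"ty":0,"tz":0,"twist":0},{"tx":0,"ty":0,"tz":0,"twist":0}])

```text
t: 8.43
eef_pos: [0.5572, -0.0045, 0.0707]
ee_rot: [-3.142, -0.001, -0.282]
force: [-0.2, 1.0, 11.2]
width: 0.0398
gripper_force: 40.0
```

Request:
arm_command(commands=[{"tx":0,"ty":0,"tz":0,"twist":0.012},{"tx":0,"ty":0,"tz":0,"twist":0.03},{"tx":0,"ty":0,"tz":0,"twist":0.05},{"tx":0,"ty":0,"tz":0,"twist":0.07},{"tx":0,"ty":0,"tz":0,"twist":0.09},{"tx":0,"ty":0,"tz":0,"twist":0.11},{"tx":0,"ty":0,"tz":0,"twist":0.13},{"tx":0,"ty":0,"tz":0,"twist":0.14}])

```text
t: 9.1
eef_pos: [0.5568, -0.005, 0.0706]
ee_rot: [3.141, -0.001, -0.726]
force: [0.9, -2.3, 11.6]
width: 0.0394
gripper_force: 40.0
```

```bash
python3 - <<'E'
from h import *
s=get_state();print({k:np.round(s[k],4) for k in("t","eef_pos","ee_rot","force","moment","width","gripper_force")})
E
```

```text
{'t': np.float64(9.1), 'eef_pos': array([ 0.5568, -0.005 ,  0.0706]), 'ee_rot': array([ 3.141e+00, -8.000e-04, -7.255e-01]), 'force': array([ 0.9445, -2.292 , 11.6063]), 'moment': array([-0.6706,  0.2158,  0.0032]), 'width': np.float64(0.0394), 'gripper_force': np.float64(40.0023)}
```

Request:
arm_command(commands=[{"tx":0,"ty":0,"tz":0,"twist":0.015},{"tx":0,"ty":0,"tz":0,"twist":0.035},{"tx":0,"ty":0,"tz":0,"twist":0.055},{"tx":0,"ty":0,"tz":0,"twist":0.075},{"tx":0,"ty":0,"tz":0,"twist":0.095},{"tx":0,"ty":0,"tz":0,"twist":0.11},{"tx":0,"ty":0,"tz":0,"twist":0.11},{"tx":0,"ty":0,"tz":0,"twist":0.11}])

```text
t: 9.77
eef_pos: [0.5563, -0.0054, 0.0704]
ee_rot: [3.14, -0.001, -1.068]
force: [-1.1, -2.5, 12.1]
width: 0.0397
gripper_force: 40.0
```

```bash
python3 - <<'E'
from h import *
s=get_state();print({k:np.round(s[k],4) for k in("t","eef_pos","ee_rot","force","moment","width","gripper_force")})
a=grab_frame("top");b=grab_frame("side")
A=cv2.resize(a[165:285,285:405],None,fx=4,fy=4,interpolation=cv2.INTER_CUBIC)
B=cv2.resize(b[185:285,245:365],None,fx=4,fy=4,interpolation=cv2.INTER_CUBIC)
B=np.vstack([B,np.zeros((80,480,3),np.uint8)])
cv2.imwrite("pics/c3.png",cv2.resize(np.hstack([A,B]),(800,400))[:,:,::-1])
E
```

```text
{'t': np.float64(9.7667), 'eef_pos': array([ 0.5563, -0.0054,  0.0704]), 'ee_rot': array([ 3.1402e+00, -9.0000e-04, -1.0682e+00]), 'force': array([-1.1355, -2.4665, 12.1303]), 'moment': array([-1.0255,  0.5675,  0.0348]), 'width': np.float64(0.0397), 'gripper_force': np.float64(40.003)}
```

View pics/c3.png

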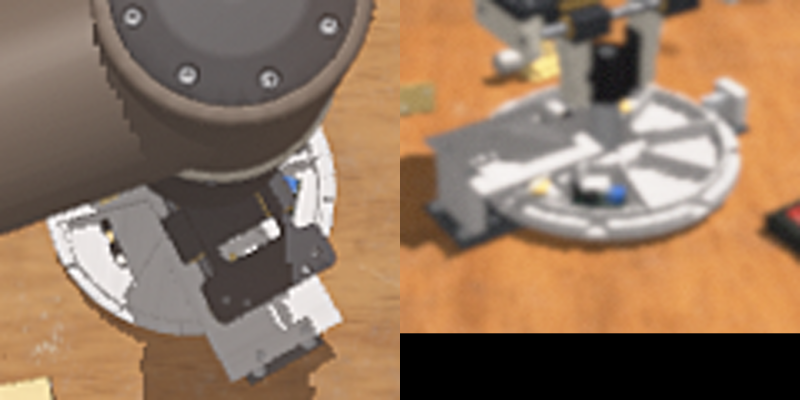

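Wheel turns the right way: clip at (540,187) in the side half, moving under the hood. I turn a bit more, then ease up so the rim feels for the dogs.

Request:
arm_command(commands=[{"tx":0,"ty":0,"tz":0,"twist":0.008},{"tx":0,"ty":0,"tz":0,"twist":0.0165},{"tx":0,"ty":0,"tz":0,"twist":0.0165},{"tx":0,"ty":0,"tz":-0.003,"twist":0.0165},{"tx":0,"ty":0,"tz":-0.006,"twist":0.0165},{"tx":0,"ty":0,"tz":-0.01,"twist":0.0165},{"tx":0,"ty":0,"tz":-0.01,"twist":0.0165},{"tx":0,"ty":0,"tz":-0.01,"twist":0.0165}])

```text
t: 10.53
eef_pos: [0.5561, -0.0053, 0.0721]
ee_rot: [3.14, -0.001, -1.12]
force: [-0.6, -4.2, 6.3]
width: 0.0394
gripper_force: 40.0
```

```bash
cat > s.py <<'E'
from h import *
s=get_state();print({k:np.round(s[k],4) for k in("t","eef_pos","ee_rot","force","moment")}, "turn",np.degrees(-.2824-s["ee_rot"][2]).round(2))
E
python3 s.py
```

```text
{'t': np.float64(10.5333), 'eef_pos': array([ 0.5561, -0.0053,  0.0721]), 'ee_rot': array([ 3.1399e+00, -5.0000e-04, -1.1201e+00]), 'force': array([-0.5874, -4.2199,  6.2524]), 'moment': array([-1.7063e+00,  6.5900e-02, -4.0000e-04])} turn 48.0
```

Blocked on the dogs' undersides as expected (z 0.0721). Creeping.

Request:
arm_command(commands=[{"tx":0,"ty":0,"tz":0,"twist":0.003},{"tx":0,"ty":0,"tz":0,"twist":0.006},{"tx":0,"ty":0,"tz":0,"twist":0.006},{"tx":0,"ty":0,"tz":0,"twist":0.006},{"tx":0,"ty":0,"tz":0,"twist":0.006},{"tx":0,"ty":0,"tz":0,"twist":0.006},{"tx":0,"ty":0,"tz":0,"twist":0.006},{"tx":0,"ty":0,"tz":0,"twist":0.006}])

```text
t: 11.2
eef_pos: [0.5561, -0.0053, 0.0721]
ee_rot: [3.14, -0.001, -1.139]
force: [-0.9, -4.0, 7.5]
width: 0.0392
gripper_force: 40.0
```

```bash
python3 s.py
```

```text
{'t': np.float64(11.2), 'eef_pos': array([ 0.5561, -0.0053,  0.0721]), 'ee_rot': array([ 3.1398e+00, -6.0000e-04, -1.1388e+00]), 'force': array([-0.8977, -3.9876,  7.4505]), 'moment': array([-1.6861,  0.1431,  0.1223])} turn 49.07
```

Request:
arm_command(commands=[{"tx":0,"ty":0,"tz":0,"twist":0.003},{"tx":0,"ty":0,"tz":0,"twist":0.006},{"tx":0,"ty":0,"tz":0,"twist":0.006},{"tx":0,"ty":0,"tz":0,"twist":0.006},{"tx":0,"ty":0,"tz":0,"twist":0.006},{"tx":0,"ty":0,"tz":0,"twist":0.006},{"tx":0,"ty":0,"tz":0,"twist":0.006},{"tx":0,"ty":0,"tz":0,"twist":0.006}])

```text
t: 11.87
eef_pos: [0.5561, -0.0053, 0.0721]
ee_rot: [3.14, -0.001, -1.158]
force: [-1.2, -4.7, 7.9]
width: 0.0394
gripper_force: 40.0
```

```bash
python3 s.py
```

```text
{'t': np.float64(11.8667), 'eef_pos': array([ 0.5561, -0.0053,  0.0721]), 'ee_rot': array([ 3.1397e+00, -6.0000e-04, -1.1576e+00]), 'force': array([-1.1535, -4.722 ,  7.9148]), 'moment': array([-1.645e+00,  1.971e-01,  3.000e-04])} turn 50.15
```

Request:
arm_command(commands=[{"tx":0,"ty":0,"tz":0,"twist":0.003},{"tx":0,"ty":0,"tz":0,"twist":0.006},{"tx":0,"ty":0,"tz":0,"twist":0.006},{"tx":0,"ty":0,"tz":0,"twist":0.006},{"tx":0,"ty":0,"tz":0,"twist":0.006},{"tx":0,"ty":0,"tz":0,"twist":0.006},{"tx":0,"ty":0,"tz":0,"twist":0.006},{"tx":0,"ty":0,"tz":0,"twist":0.006}])

```text
t: 12.53
eef_pos: [0.5561, -0.0053, 0.0723]
ee_rot: [3.14, -0.001, -1.176]
force: [-1.0, -4.5, 8.7]
width: 0.0395
gripper_force: 40.0
```

```bash
python3 s.py
```

```text
{'t': np.float64(12.5333), 'eef_pos': array([ 0.5561, -0.0053,  0.0723]), 'ee_rot': array([ 3.1397e+00, -7.0000e-04, -1.1765e+00]), 'force': array([-1.0015, -4.5266,  8.7302]), 'moment': array([-1.6728,  0.4709, -0.0246])} turn 51.23
```

Request:
arm_command(commands=[{"tx":0,"ty":0,"tz":-0.002,"twist":0},{"tx":0,"ty":0,"tz":-0.004,"twist":0},{"tx":0,"ty":0,"tz":-0.004,"twist":0},{"tx":0,"ty":0,"tz":-0.004,"twist":0},{"tx":0,"ty":0,"tz":-0.004,"twist":0},{"tx":0,"ty":0,"tz":-0.004,"twist":0},{"tx":0,"ty":0,"tz":-0.004,"twist":0},{"tx":0,"ty":0,"tz":-0.004,"twist":0}])

```text
t: 13.2
eef_pos: [0.5561, -0.0053, 0.0733]
ee_rot: [3.14, -0.001, -1.176]
force: [-1.2, -4.9, 8.8]
width: 0.0394
gripper_force: 40.0
```

```bash
python3 s.py
```

```text
{'t': np.float64(13.2), 'eef_pos': array([ 0.5561, -0.0053,  0.0733]), 'ee_rot': array([ 3.1398e+00, -7.0000e-04, -1.1765e+00]), 'force': array([-1.2258, -4.8721,  8.8175]), 'moment': array([-1.6597,  0.4396, -0.0279])} turn 51.23
```

Engaged (it rose past the dogs' undersides). Let it up.

Request:
arm_command(commands=[{"tx":0,"ty":0,"tz":-0.002,"twist":0},{"tx":0,"ty":0,"tz":-0.004,"twist":0},{"tx":0,"ty":0,"tz":-0.006,"twist":0},{"tx":0,"ty":0,"tz":-0.008,"twist":0},{"tx":0,"ty":0,"tz":-0.01,"twist":0},{"tx":0,"ty":0,"tz":-0.012,"twist":0},{"tx":0,"ty":0,"tz":-0.014,"twist":0},{"tx":0,"ty":0,"tz":-0.016,"twist":0}])

```text
t: 13.87
eef_pos: [0.556, -0.0053, 0.077]
ee_rot: [3.14, -0.001, -1.177]
force: [0.3, -4.6, 5.7]
width: 0.0393
gripper_force: 40.0
```

Request:
arm_command(commands=[{"tx":0,"ty":0,"tz":0,"twist":0},{"tx":0,"ty":0,"tz":0,"twist":0},{"tx":0,"ty":0,"tz":0,"twist":0},{"tx":0,"ty":0,"tz":0,"twist":0},{"tx":0,"ty":0,"tz":0,"twist":0},{"tx":0,"ty":0,"tz":0,"twist":0},{"tx":0,"ty":0,"tz":0,"twist":0},{"tx":0,"ty":0,"tz":0,"twist":0}])

```text
t: 14.53
eef_pos: [0.556, -0.0053, 0.077]
ee_rot: [3.14, -0.001, -1.177]
force: [0.3, -4.7, 7.2]
width: 0.0391
gripper_force: 40.0
```

```bash
python3 s.py
```

```text
{'t': np.float64(14.5333), 'eef_pos': array([ 0.556 , -0.0053,  0.077 ]), 'ee_rot': array([ 3.1396e+00, -6.0000e-04, -1.1767e+00]), 'force': array([ 0.2935, -4.6938,  7.1517]), 'moment': array([-1.7059,  0.0337,  0.0217])} turn 51.24
```

Request:
arm_command(commands=[{"tx":0,"ty":0,"tz":-0.001,"twist":0},{"tx":0,"ty":0,"tz":-0.002,"twist":0},{"tx":0,"ty":0,"tz":-0.003,"twist":0},{"tx":0,"ty":0,"tz":-0.004,"twist":0},{"tx":0,"ty":0,"tz":-0.004,"twist":0},{"tx":0,"ty":0,"tz":-0.004,"twist":0},{"tx":0,"ty":0,"tz":-0.004,"twist":0},{"tx":0,"ty":0,"tz":-0.004,"twist":0}])

```text
t: 15.2
eef_pos: [0.556, -0.0052, 0.0776]
ee_rot: [3.139, -0.0, -1.177]
force: [0.1, -5.5, 3.5]
width: 0.0396
gripper_force: 40.0
```

```bash
python3 s.py
```

```text
{'t': np.float64(15.2), 'eef_pos': array([ 0.556 , -0.0052,  0.0776]), 'ee_rot': array([ 3.1395e+00, -4.0000e-04, -1.1768e+00]), 'force': array([ 0.1461, -5.4736,  3.5189]), 'moment': array([-1.971 , -0.3231,  0.055 ])} turn 51.24
```

Fully up (z back at 0.0776, at the stop). Release, rise, back away.

Request:
arm_command(commands=[{"tx":0,"ty":0,"tz":0,"twist":0},{"tx":0,"ty":0,"tz":0,"twist":0},{"tx":0,"ty":0,"tz":0,"twist":0},{"tx":0,"ty":0,"tz":0,"twist":0},{"tx":0,"ty":0,"tz":0,"twist":0},{"tx":0,"ty":0,"tz":0,"twist":0},{"tx":0,"ty":0,"tz":0,"twist":0},{"tx":0,"ty":0,"tz":0,"twist":0}], claw=1)

```text
t: 15.87
eef_pos: [0.5568, -0.0043, 0.0778]
ee_rot: [3.142, 0.0, -1.177]
force: [0.0, 0.5, -0.7]
width: 0.0851
gripper_force: 0.0
```

Request:
arm_command(commands=[{"tx":0,"ty":0,"tz":-0.05,"twist":0},{"tx":0,"ty":0,"tz":-0.15,"twist":0},{"tx":0,"ty":0,"tz":-0.25,"twist":0},{"tx":0,"ty":0,"tz":-0.35,"twist":0},{"tx":0,"ty":0,"tz":-0.45,"twist":0},{"tx":0,"ty":0,"tz":-0.5,"twist":0},{"tx":0,"ty":0,"tz":-0.5,"twist":0},{"tx":0,"ty":0,"tz":-0.5,"twist":0}])

```text
t: 16.53
eef_pos: [0.557, -0.0042, 0.2034]
ee_rot: [-3.14, 0.0, -1.177]
force: [-0.1, 0.4, -0.7]
width: 0.0878
gripper_force: 0.0
```

Request:
arm_command(commands=[{"tx":-0.1,"ty":-0.05,"tz":0,"twist":0},{"tx":-0.2,"ty":-0.1,"tz":0,"twist":0},{"tx":-0.35,"ty":-0.15,"tz":0,"twist":0},{"tx":-0.5,"ty":-0.2,"tz":0,"twist":0},{"tx":-0.65,"ty":-0.2,"tz":0,"twist":0},{"tx":-0.8,"ty":-0.2,"tz":0,"twist":0},{"tx":-0.9,"ty":-0.2,"tz":0,"twist":0},{"tx":-0.9,"ty":-0.2,"tz":0,"twist":0}])

```text
t: 17.2
eef_pos: [0.5147, 0.2259, 0.2013]
ee_rot: [3.14, 0.0, -1.173]
force: [0.2, -0.4, 0.9]
width: 0.0878
gripper_force: 0.0
```

```bash
python3 s.py; python3 - <<'E'
from h import *
a=grab_frame("top");b=grab_frame("side")
A=cv2.resize(a[165:285,285:405],None,fx=4,fy=4,interpolation=cv2.INTER_CUBIC)
B=cv2.resize(b[185:285,245:365],None,fx=4,fy=4,interpolation=cv2.INTER_CUBIC)
B=np.vstack([B,np.zeros((80,480,3),np.uint8)])
cv2.imwrite("pics/c4.png",cv2.resize(np.hstack([A,B]),(800,400))[:,:,::-1])
E
```

```text
{'t': np.float64(17.2), 'eef_pos': array([0.5147, 0.2259, 0.2013]), 'ee_rot': array([ 3.1397e+00,  1.0000e-04, -1.1732e+00]), 'force': array([ 0.2476, -0.3864,  0.9187]), 'moment': array([ 0.0399, -0.1237,  0.0017])} turn 51.04
```

View pics/c4.png

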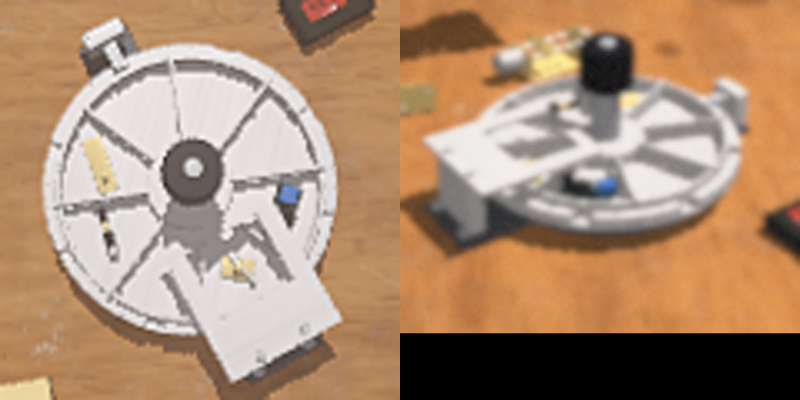

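The clip shows in the window at (238,268). The walls are back at their indexed angles, the wheel is up, and the surrounding things haven't moved.

```bash
python3 -c "
from station import job_done; print(job_done())"
```

```text
the job is handed in; nothing more can be done
None
```

The brass clip is in the carousel window, the wheel is fully up and locked one compartment round, the gripper has let go and moved clear, and the job is handed in at about 17 s; no verdict came back.

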